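# Feed the soap log one bar forward

### The arm

A 6-joint arm with a two-finger parallel gripper is mounted at the origin on the work surface. World frame = base frame: x ahead of the robot, y to its left, z up, the work surface at z = 0. Lengths are in m, angles in rad, forces in N, time in s.
With the tool pointing down it reaches from about 0.375 to 0.9 m from the base axis. Payload 3.1 kg.
Tool frame: the origin (TCP) lies at the very end of the fingers, on their centre line; the grasp point (between the pads) lies 19 mm behind it; z points along the fingers, y is the direction in which the jaws open and shut (so a half turn about z gives the same grasp; the last joint's range is limited). The gripper opens to 87 mm and grips with 3 to 60 N. Pads are 19 mm wide; open, the fingers measure 117 mm over their backs; the gripper's body (75 mm by 190 mm) begins 51 mm behind the grasp point.
Start: joints at [-1.462, 0.527, 1.433, -0, 1.181, -0.178], TCP at [0.177, -0.599, 0.223] pointing down, gripper open.
Joint ranges: [-3.08, 3.08], [-0.75, 2.2], [0.22, 2.44], [-1.43, 4.57], [0, 2.65], [-2.85, 2.85]. Speed limits (rad/s): [2.79, 2.79, 3.14, 3.14, 3.14, 3.14].

### API

Orientations are given as a unit quaternion [x, y, z, w].
In Python, from rig import robot, optics gives the robot as it stands.
- The arm moves only by the shell command python3 -m inch 'ROWS' [FORCE]. ROWS is JSON, a list of rows, each an object of numbers: "ax", "ay", "az": the turn, a rotation vector about the tool's x, y, z in rad; "dx", "dy", "dz": the shift along the tool's x, y, z in mm; "gripper": the opening in per cent of the stroke, from 0 (shut) to 100 (fully open). In form: [{"ax": .., "ay": .., "az": .., "dx": .., "dy": .., "dz": .., "gripper": ..}, ...]. A call has 1 to 8 rows; each row shifts and turns the commanded pose from where the row before left it, along the tool's axes as they then stand; what a row does not reach is not made up. A row lasts 1/10 s, in which the tool goes at most 50 mm and 8.59 degrees, less where a joint would pass 70% of its speed; a pose out of reach is approached as far as the arm can. A call with a gripper value outside its range is refused whole. The fingers move at their own pace and stop on an object; FORCE is the grip in N (left out, the last holds). Time passes only in rows, so rows that do not move let the fingers close. It gives the time, the measured TCP pose, the force and the opening at its end, in the units of the state.
- robot.get_obs(): the state, without advancing time (a new reading comes with each control period).
- optics.camera(name): name is "scene" or "top"; returns a dict with "img" (420x560x3 uint8, red, green, blue), "depth" (420x560 float32, m along the optical axis (not along the pixel's ray), 0 where there is no reading), "camera_matrix" (3x3 intrinsics, pixels), "position" and "attitude" of the camera in the world. Camera axes: x right, y up, looking along -z (the intrinsics and any distortion apply to the point x, -y, -z); pixel columns grow to the right and rows downward; lengths in m; the calibration is good to about 2 mm. A picture is of the moment at which its call begins.
- robot.hand_in(): hands the job in, once; it reports no verdict.
The state is a dict: "time": time; "q": joint angles; "joint_velocities": joint speeds; "joint_torque": joint torques, N m; "position": TCP position; "tool_rot": TCP orientation; "ft_force": force on the tool from outside, world axes, zero at the start; "moment": the same for the moment, N m; "grip_width": finger opening in m.
Only numpy, scipy, OpenCV 4.12 (cv2) and the standard library are available. Lean on these libraries where they do the work, as an engineer would, in place of code of your own. Each camera call takes 0.05 s, during which the arm holds its last target.

### The job

Feed the soap log forward by one bar: with the fingertips, push the black hand wheel round by its upright orange handle, clockwise as seen from above, through exactly one full turn, so that the handle stops back over the red pointer where it began, not past it. Then push the yellow-tipped lock lever all the way over, away from the robot. Only push: do not grip the handle or the lever, do not push the log itself, and leave the other things on the table where they are.

Things in the scene. Friction and masses are not known exactly. Their poses are not given: they have to be found in the camera images.
- machine: Soap log feeder fixed to the table: foot plate 170 x 800 x 15 mm (y -230 to 570), grey gearbox 110 x 110 mm, top at 100 mm, carrying the hand wheel, and on its +y side a wooden bed with a soap log and a steel wire gate 172 mm high. Origin on the table top under the wheel's axis; x points away from the robot (within 15 degrees), y along the bed to the gate, z up.
- wheel (a joint): Turn of the hand wheel about its vertical axis, rad: 0 at the start, grows clockwise as seen from above, 6.28 is one full turn, which feeds the carriage 25 mm along the bed. It turns both ways, has no stop near by, and stays where it is left (friction 0.15 N m, about 2.2 N at the handle).
- wheel_center (a point): Centre of the hand wheel on its vertical axis, at the height of the top of the rim (145 mm above the table). The wheel is a black round rim, 136 mm mean diameter, 14 mm thick, with three aluminium spokes and a hub no higher than the rim.
- collar: Dark steel collar under the wheel with a red pointer that sticks out 104 mm from the axis, its end block rising to 123 mm above the table, below the wheel. Origin on the wheel's axis, 100 mm above the table; x along the pointer. The handle starts straight above the pointer, whose direction differs each time (anywhere round the circle). The collar does not move.
- handle: The orange upright handle on the wheel's rim, 68 mm from the axis: a cylinder 22 mm in diameter, a sleeve that spins freely on its own pin. Origin on its axis at its lower end, which is 142 mm above the table and 3 mm below the top of the rim; z up, it rises to 190 mm above the table, 45 mm above the rim.
- carriage: Feed carriage: a steel pusher plate with the cream and pink soap log (76 x 236 x 72 mm, top about 120 mm above the table) in front of it, starting 150 mm from the wheel's axis. Only the wheel shall move it. Origin coincides with machine's at the start and moves along the machine's y.
- lock (a joint): Tilt of the lock lever, rad: 0 leans towards the robot (the machine's -x), 1.0 is the stop leaning away (machine's +x). It starts between 0 and 0.15, stays where it is left and needs about 1 N at its ball.
- lock_tip (a point): Centre of the yellow ball (26 mm diameter) on the lock lever, a rod 10 mm thick, 80 mm long from a pivot 37 mm above the table, in the machine's frame at x = 0, y = -185 mm. It swings in the machine's x-z plane: the ball goes from x = -38 to +38 mm, 107 mm above the table at the ends, 117 mm at mid-swing. Grey base block 70 x 50 mm, top at 40 mm; pivot boss up to 50 mm.
- bar_a: Cut soap bar, cream and pink, 75 x 70 x 25 mm, lying on the bed beyond the gate; origin under its centre. Bystander.
- bar_b: Another such bar, lying on the first. Bystander.
- bar_c: Ochre soap bar, 75 x 70 x 25 mm, on the table in front of the machine; origin under its centre. Bystander.
- jar: Amber jar, 60 mm diameter, 85 mm high, behind the wheel; origin under its centre. Bystander.
- bottle: White bottle with black cap, 66 mm diameter, 170 mm high, behind the lock lever; origin under its centre. Bystander.
- bowl: Steel bowl, 120 mm diameter, 50 mm high, in front of the bed; origin under its centre. Bystander.
- spatula: Spatula 250 mm long lying to the right of the machine. Bystander.

How it is judged:
On the way, in this order (a step that is already met when the one before it is completed fails the run):
1. well into the turn (between 1.0 and 5.6 rad) the fingers push on the handle (value of joint wheel between 1 and 5.6 rad and contact force between the fingers and handle above 0.3 N).
2. the wheel has made one full turn (value of joint wheel between 6.033 and 6.533 rad), for 0.2 s.
3. the lock lever is pushed over, the wheel still at one turn (all of step 2 and value of joint lock above 0.85 rad), for 0.2 s.
At the end, for the whole second after the job is handed in: The wheel stands at rest at one full clockwise turn (6.28 rad, within 0.25 rad), so the log has gone forward 25 mm (within 1 mm); the lock lever is over by more than 0.85 of its 1.0 rad; every bystander is within 30 mm of where it was (all of step 3 and velocity of joint wheel between -0.05 and 0.05 rad/s and distance of each of bar_a, bar_b, bar_c, jar, bottle, bowl, spatula from where it was at the start of the episode below 0.03 m); the robot touches nothing.
It fails at once if the wheel is run more than 0.5 rad past the full turn, or backwards by more than 0.5 rad (value of joint wheel above 6.783 rad or value of joint wheel below -0.5 rad).
It fails at once if the handle is taken between the fingers (horizontal distance between the grasp point and handle below 0.011 m and height (world z) of the grasp point below 0.187 m).
It fails at once if the lever's ball is taken between the fingers (distance between the grasp point and lock_tip below 0.011 m).
It fails at once if the log or its carriage is pushed directly (contact force between any of the fingers, the arm and carriage above 2 N).
It fails at once if a bystander is pushed away or lifted (moved more than 30 mm) (distance of any of bar_a, bar_b, bar_c, jar, bottle, bowl, spatula from where it was at the start of the episode above 0.03 m).
It also fails if it takes over 69 s, if anything falls off the work surface, if the arm or the gripper's body presses on something with over 40 N, if the wrist force passes 120 N, or if a joint passes its speed limit or range.

## Working session

There is one attempt and no reset: what is moved stays moved. The work goes in short steps, Python scripts to look and compute and a shell command to move; the robot and the scene stay as the last step left them, time stands still between calls to the robot, and variables do not carry over. Pictures are saved under pics/ and viewed, and the job is handed in when it is done.

```bash
ls; mkdir -p pics; python3 - <<'E'
from rig import robot, optics
import cv2,numpy as np
print(robot.get_obs())
for n in("scene","top"):
    c=optics.camera(n); np.savez(f"{n}0.npz",**c)
    print(n,c["camera_matrix"],c["position"],c["attitude"])
    cv2.imwrite(f"pics/{n}0.png",c["img"][:,:,::-1])
E
```

```text
pics
{'time': 0.0, 'q': array([-1.46155459e+00,  5.28458209e-01,  1.43392573e+00, -2.44750816e-05,
        1.18141053e+00, -1.78501097e-01]), 'joint_velocities': array([ 0.00167155,  0.00186093, -0.00036796,  0.00127956,  0.00169969,
       -0.00045587]), 'joint_torque': array([-3.38836116e-04, -4.40041780e+01, -1.76589721e+01,  6.32948452e-02,
        5.81247511e-02, -1.76362405e-04]), 'position': array([ 0.17730543, -0.5985387 ,  0.22156909]), 'tool_rot': array([ 9.89667080e-01,  1.43380122e-01,  2.68069526e-05, -1.10064100e-03]), 'ft_force': array([ 0.04646793,  0.08923012, -0.02819526]), 'moment': array([-0.002591  , -0.02596296, -0.01195348]), 'grip_width': 0.08726893682957838}
scene [[465.53648737   0.         275.83712615]
 [  0.         465.53648737 210.16332969]
 [  0.           0.           1.        ]] [ 1.44849745 -0.27730705  0.73330548] [0.41371662 0.26026173 0.47565933 0.7313348 ]
top [[442.47599833   0.         278.13643532]
 [  0.         442.47599833 208.97917966]
 [  0.           0.           1.        ]] [0.4653326  0.13344737 1.31601386] [ 0.02458344 -0.01314275 -0.69931376  0.71427109]
```

View pics/scene0.png

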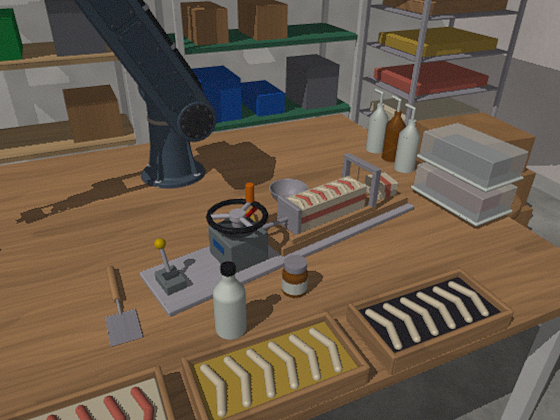

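View pics/top0.png

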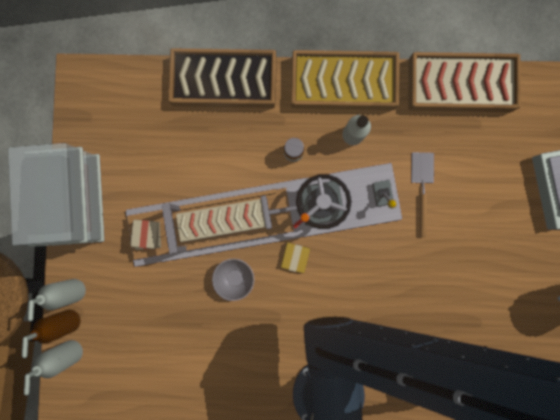

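The top view (up = +x, left = +y) shows the wheel centre near (323,201), the handle near (305,217), the lever ball near (392,203), the jar at (293,149) and the bottle at (358,128). I'll enlarge it next.

```bash
cat > h.py <<'E'
import numpy as np
from scipy.spatial.transform import Rotation as R
def ray(c,u,v):
    K=c["camera_matrix"]; d=np.array([(u-K[0,2])/K[0,0],-(v-K[1,2])/K[1,1],-1.])
    return R.from_quat(c["attitude"]).apply(d)
def atz(c,u,v,z):
    d=ray(c,u,v); p=np.array(c["position"]); return p+d*(z-p[2])/d[2]
def cloud(c):
    K=c["camera_matrix"]; D=c["depth"]; v,u=np.mgrid[:D.shape[0],:D.shape[1]]
    P=np.stack([(u-K[0,2])/K[0,0]*D,-(v-K[1,2])/K[1,1]*D,-D],-1)
    return R.from_quat(c["attitude"]).apply(P.reshape(-1,3)).reshape(P.shape)+c["position"]
def proj(c,p):
    K=c["camera_matrix"]; q=R.from_quat(c["attitude"]).inv().apply(np.atleast_2d(p)-c["position"])
    return np.stack([K[0,0]*q[:,0]/-q[:,2]+K[0,2], K[1,1]*q[:,1]/q[:,2]+K[1,2]],-1)
E
python3 - <<'E'
import numpy as np,cv2
a=dict(np.load("top0.npz"));b=dict(np.load("scene0.npz"))
cv2.imwrite("pics/topc.png",cv2.resize(a["img"][130:280,250:450,::-1],None,fx=4,fy=4,interpolation=cv2.INTER_CUBIC))
cv2.imwrite("pics/scenec.png",cv2.resize(b["img"][170:320,130:330,::-1],None,fx=4,fy=4,interpolation=cv2.INTER_CUBIC))
E
```

```text
(no output)
```

View pics/topc.png

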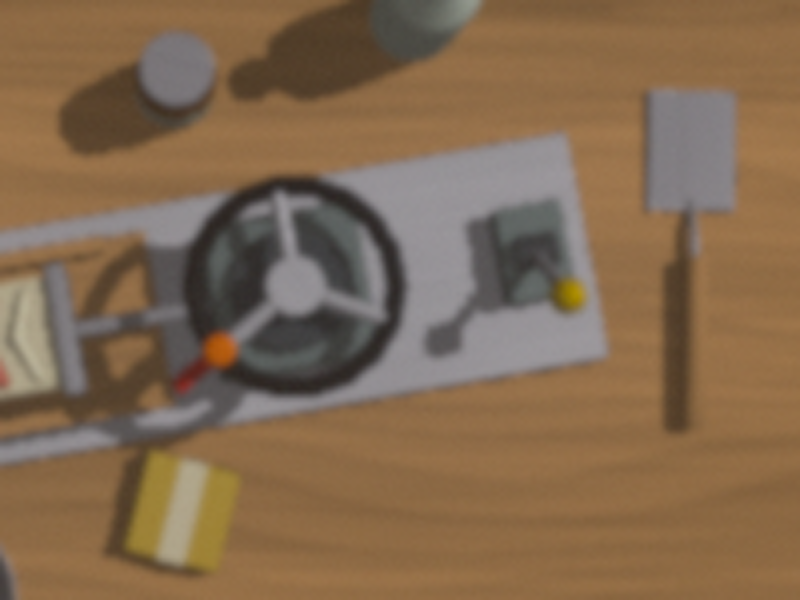

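View pics/scenec.png

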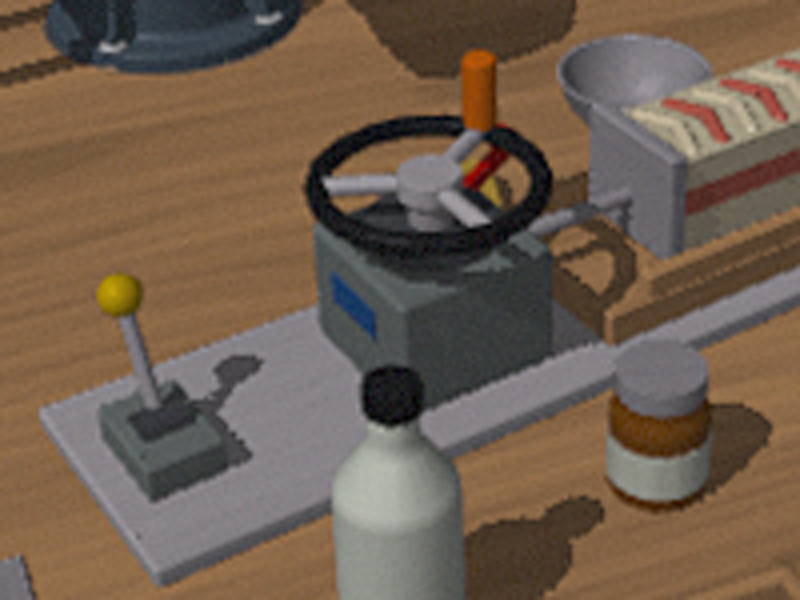

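The crop shows the rim centred at crop (295,285), the handle top at (220,350), the ball at (569,294) and the pointer end at (183,385). The near-right corner of the plate is at (606,355) and the far-right corner at (567,133).

```bash
python3 - <<'E'
import numpy as np
from h import *
a=dict(np.load("top0.npz"));b=dict(np.load("scene0.npz"))
def t(x,y,z): return atz(a,250+(x+.5)/4-.5,130+(y+.5)/4-.5,z)
def s(x,y,z): return atz(b,130+(x+.5)/4-.5,170+(y+.5)/4-.5,z)
W=t(295.5,285,.141);print("wheel",W, "scene:",s(430,184,.141), "hub",t(297,287,.145),s(430,168,.145))
H=t(220,350,.190);print("handle",H,s(479,56,.19)); print("ptr",t(183,385,.123))
print("ball",t(569,294,.107+.003),s(120,296,.108))
e1=t(606,355,.015);e2=t(567,133,.015);print(e1,e2,np.linalg.norm(e1-e2))
th=np.arctan2(*(e2-e1)[[1,0]]);x=np.array([np.cos(th),np.sin(th)]);y=np.array([-x[1],x[0]])
mid=(e1+e2)[:2]/2; print("yaw",np.degrees(th),"W from plate",mid+.23*y)
print("r",np.linalg.norm((H-W)[:2]),np.degrees(np.arctan2(H[1]-W[1],H[0]-W[0])))
P=t(183,385,.123)-W;print(np.degrees(np.arctan2(P[1],P[0])),np.hypot(*P[:2]))
print("jar",t(177,70,.085),"bottle cap",s(392,380,.17),"bar",t(182,512,.025),"spat",t(690,320,.01))
C=cloud(a)
for n,z in (("jar",(177,70)),("bottletop",(449,-30)),("bar",(182,512)),("ball",(569,294)),("handle",(220,350)),("hub",(297,287))):
    u=int(round(250+z[0]/4));v=int(round(130+z[1]/4));print(n,C[v,u])
E
```

```text
wheel [0.55195952 0.033043   0.141     ] scene: [0.55675462 0.03298371 0.141     ] hub [0.55035748 0.0323718  0.145     ] [0.54582142 0.03715342 0.145     ]
handle [0.50593344 0.08449736 0.19      ] [0.50345751 0.08630382 0.19      ]
ptr [0.48425305 0.10603845 0.123     ]
ball [ 0.55190871 -0.15542818  0.11      ] [ 0.55050203 -0.15436218  0.108     ]
[ 0.51452011 -0.20551688  0.015     ] [ 0.67767806 -0.17577719  0.015     ] 0.16584620997222219
yaw 10.330204992703784 W from plate [0.55485529 0.03562481]
r 0.06903587038477613 131.81272559814244
132.84726742039948 0.09956155117104287
jar [0.70555342 0.11367623 0.085     ] bottle cap [ 0.76099242 -0.06114603  0.17      ] bar [0.39368248 0.10271631 0.025     ] spat [ 0.54174869 -0.26813337  0.01      ]
jar [0.70299949 0.11328413 0.08543469]
bottletop [ 0.75812541 -0.061354    0.17152531]
bar [0.392962   0.10029696 0.03043892]
ball [ 0.54891614 -0.15367703  0.11879232]
handle [0.50382357 0.08337826 0.18717454]
hub [0.54877446 0.03193037 0.14402697]
```

```bash
python3 -m inch '[{"az":0.144,"dz":-15,"gripper":0},{"az":0.144,"dz":-15,"gripper":0},{"dx":25,"dy":-40},{"dx":25,"dy":-40},{"dx":25,"dy":-40},{"dx":25,"dy":-40},{"dx":25,"dy":-40},{"dx":25,"dy":-40}]' 30
```

```text
invalid input
```

```bash
python3 -m inch '[{"ax":0,"ay":0,"az":0.144,"dx":0,"dy":0,"dz":-15,"gripper":0},{"ax":0,"ay":0,"az":0.144,"dx":0,"dy":0,"dz":-15,"gripper":0},{"ax":0,"ay":0,"az":0,"dx":25,"dy":-40,"dz":0,"gripper":0},{"ax":0,"ay":0,"az":0,"dx":25,"dy":-40,"dz":0,"gripper":0},{"ax":0,"ay":0,"az":0,"dx":25,"dy":-40,"dz":0,"gripper":0},{"ax":0,"ay":0,"az":0,"dx":25,"dy":-40,"dz":0,"gripper":0}]' 30; python3 -c "
from rig import robot;print(robot.get_obs())"
```

```text
time: 0.7
position: [0.2779, -0.4374, 0.2522]
tool_rot: [1.0, -0.001, -0.0, -0.0]
ft_force: [1.0, -0.0, 0.3]
grip_width: 0.0465
{'time': 0.7, 'q': array([-1.22078245e+00,  3.47305150e-01,  1.66151667e+00,  2.63486411e-04,
        1.13361306e+00,  3.50978656e-01]), 'joint_velocities': array([ 0.70696076, -0.30818473,  0.50848943,  0.00509131, -0.21402894,
        0.69342092]), 'joint_torque': array([ -4.15384188, -34.1009295 , -17.15217233,  -0.09119645,
         0.26724955,  -0.48380708]), 'position': array([ 0.27792036, -0.43742146,  0.25216227]), 'tool_rot': array([ 9.99999759e-01, -5.38218281e-04, -3.25216579e-05, -4.36485524e-04]), 'ft_force': array([ 1.01431925, -0.01151507,  0.26737495]), 'moment': array([ 0.06499266,  0.01513978, -0.05044871]), 'grip_width': 0.04648705207052367}
```

```bash
python3 -m inch '[{"ax":0,"ay":0,"az":0,"dx":25,"dy":-40,"dz":0,"gripper":0},{"ax":0,"ay":0,"az":0,"dx":25,"dy":-45,"dz":0,"gripper":0},{"ax":0,"ay":0,"az":0,"dx":25,"dy":-45,"dz":0,"gripper":0},{"ax":0,"ay":0,"az":0,"dx":25,"dy":-45,"dz":0,"gripper":0},{"ax":0,"ay":0,"az":0,"dx":25,"dy":-45,"dz":0,"gripper":0},{"ax":0,"ay":0,"az":0,"dx":25,"dy":-45,"dz":0,"gripper":0},{"ax":0,"ay":0,"az":0,"dx":20,"dy":-45,"dz":0,"gripper":0},{"ax":0,"ay":0,"az":0,"dx":10,"dy":-45,"dz":0,"gripper":0}]' 
python3 -m inch '[{"ax":0,"ay":0,"az":0,"dx":10,"dy":-45,"dz":0,"gripper":0},{"ax":0,"ay":0,"az":0,"dx":10,"dy":-45,"dz":0,"gripper":0},{"ax":0,"ay":0,"az":0,"dx":7,"dy":-41,"dz":0,"gripper":0},{"ax":0,"ay":0,"az":0,"dx":0,"dy":0,"dz":0,"gripper":0},{"ax":0,"ay":0,"az":0,"dx":0,"dy":0,"dz":0,"gripper":0}]'
python3 - <<'E'
from rig import robot, optics
import cv2,numpy as np
print(robot.get_obs()["q"])
ims=[]
for n,(r,c) in dict(scene=(130,130),top=(130,230)).items():
    k=optics.camera(n); np.savez(f"{n}1.npz",**k)
    ims.append(cv2.resize(k["img"][r:r+150,c:c+200,::-1],None,fx=2,fy=2,interpolation=cv2.INTER_CUBIC))
cv2.imwrite("pics/v1.png",np.hstack(ims))
E
```

```text
time: 1.5
position: [0.4553, -0.089, 0.2525]
tool_rot: [1.0, 0.0, 0.001, 0.0]
ft_force: [0.5, 0.2, -0.4]
grip_width: 0.0004
time: 2.0
position: [0.4806, 0.041, 0.2522]
tool_rot: [1.0, 0.001, -0.0, 0.0]
ft_force: [0.3, -0.7, -0.5]
grip_width: 0.0004
[-1.46761737e-01  2.96579520e-01  1.74327313e+00 -6.79136324e-04
  1.10257600e+00  1.42165086e+00]
```

View pics/v1.png

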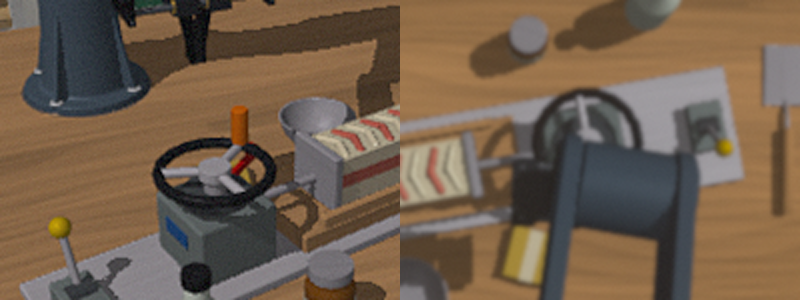

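```bash
python3 -m inch '[{"ax":0,"ay":0,"az":0,"dx":0,"dy":0,"dz":23,"gripper":0},{"ax":0,"ay":0,"az":0,"dx":0,"dy":0,"dz":23,"gripper":0},{"ax":0,"ay":0,"az":0,"dx":0,"dy":0,"dz":23,"gripper":0},{"ax":0,"ay":0,"az":0,"dx":0,"dy":0,"dz":23,"gripper":0},{"ax":0,"ay":0,"az":0,"dx":0,"dy":0,"dz":0,"gripper":0}]'
python3 - <<'E'
import numpy as np
W=np.array([.551,.034]);r=.068;h=np.array([.0095,.015])
def lag(ps):
    f=W+r*np.array([np.cos(ps),np.sin(ps)])
    for d in np.linspace(.8,.1,1400):
        p=W+r*np.array([np.cos(ps-d),np.sin(ps-d)])
        q=np.maximum(abs(p-f)-h,0)
        if np.hypot(*q)<.011: return d
p0=None
for i,ps in enumerate(np.radians(np.r_[172:-190:-8])):
    f=W+r*np.array([np.cos(ps),np.sin(ps)])
    d=(f-p0)*1000 if p0 is not None else f
    print(i,round(np.degrees(ps)),"dx %.1f dy %.1f"%(d[0],-d[1]) if i else f,"f",f.round(4),"handle",round(np.degrees(ps-lag(ps)),1)); p0=f
E
```

```text
time: 2.6
position: [0.4787, 0.0388, 0.1582]
tool_rot: [1.0, -0.002, -0.003, -0.0]
ft_force: [0.3, -0.2, 0.5]
grip_width: 0.0004
0 172 [0.48366177 0.04346377] f [0.4837 0.0435] handle 148.6
1 164 dx 2.0 dy -9.3 f [0.4856 0.0527] handle 139.7
2 156 dx 3.2 dy -8.9 f [0.4889 0.0617] handle 131.7
3 148 dx 4.5 dy -8.4 f [0.4933 0.07  ] handle 124.4
4 140 dx 5.6 dy -7.7 f [0.4989 0.0777] handle 117.8
5 132 dx 6.6 dy -6.8 f [0.5055 0.0845] handle 111.6
6 124 dx 7.5 dy -5.8 f [0.513  0.0904] handle 104.9
7 116 dx 8.2 dy -4.7 f [0.5212 0.0951] handle 97.9
8 108 dx 8.8 dy -3.6 f [0.53   0.0987] handle 90.5
9 100 dx 9.2 dy -2.3 f [0.5392 0.101 ] handle 82.7
10 92 dx 9.4 dy -1.0 f [0.5486 0.102 ] handle 74.5
11 84 dx 9.5 dy 0.3 f [0.5581 0.1016] handle 66.1
12 76 dx 9.3 dy 1.6 f [0.5675 0.1   ] handle 57.1
13 68 dx 9.0 dy 2.9 f [0.5765 0.097 ] handle 47.5
14 60 dx 8.5 dy 4.2 f [0.585  0.0929] handle 37.2
15 52 dx 7.9 dy 5.3 f [0.5929 0.0876] handle 28.0
16 44 dx 7.1 dy 6.3 f [0.5999 0.0812] handle 19.6
17 36 dx 6.1 dy 7.3 f [0.606 0.074] handle 12.0
18 28 dx 5.0 dy 8.0 f [0.611  0.0659] handle 5
[... 786 characters left out ...]
4 ] handle -109.7
34 -100 dx -9.4 dy -1.0 f [ 0.5392 -0.033 ] handle -118.3
35 -108 dx -9.2 dy -2.3 f [ 0.53   -0.0307] handle -127.6
36 -116 dx -8.8 dy -3.6 f [ 0.5212 -0.0271] handle -137.7
37 -124 dx -8.2 dy -4.7 f [ 0.513  -0.0224] handle -147.5
38 -132 dx -7.5 dy -5.8 f [ 0.5055 -0.0165] handle -156.3
39 -140 dx -6.6 dy -6.8 f [ 0.4989 -0.0097] handle -164.3
40 -148 dx -5.6 dy -7.7 f [ 0.4933 -0.002 ] handle -171.5
41 -156 dx -4.5 dy -8.4 f [0.4889 0.0063] handle -178.6
42 -164 dx -3.2 dy -8.9 f [0.4856 0.0153] handle -186.1
43 -172 dx -2.0 dy -9.3 f [0.4837 0.0245] handle -194.1
44 -180 dx -0.7 dy -9.5 f [0.483 0.034] handle -202.5
45 -188 dx 0.7 dy -9.5 f [0.4837 0.0435] handle -211.4
```

```bash
python3 -m inch '[{"ax":0,"ay":0,"az":0,"dx":5,"dy":-5,"dz":0,"gripper":0},{"ax":0,"ay":0,"az":0,"dx":2,"dy":-9.3,"dz":0,"gripper":0},{"ax":0,"ay":0,"az":0,"dx":3.2,"dy":-8.9,"dz":0,"gripper":0},{"ax":0,"ay":0,"az":0,"dx":4.5,"dy":-8.4,"dz":0,"gripper":0},{"ax":0,"ay":0,"az":0,"dx":5.6,"dy":-7.7,"dz":0,"gripper":0},{"ax":0,"ay":0,"az":0,"dx":6.6,"dy":-6.8,"dz":0,"gripper":0},{"ax":0,"ay":0,"az":0,"dx":7.5,"dy":-5.8,"dz":0,"gripper":0},{"ax":0,"ay":0,"az":0,"dx":8.2,"dy":-4.7,"dz":0,"gripper":0}]'
python3 - <<'E'
from rig import robot, optics
import cv2,numpy as np
print(robot.get_obs()["position"],robot.get_obs()["ft_force"])
ims=[]
for n,(r,c) in dict(scene=(130,130),top=(130,230)).items():
    k=optics.camera(n)
    ims.append(cv2.resize(k["img"][r:r+150,c:c+200,::-1],None,fx=2,fy=2,interpolation=cv2.INTER_CUBIC))
cv2.imwrite("pics/v2.png",np.hstack(ims))
E
```

```text
time: 3.4
position: [0.5236, 0.0978, 0.1605]
tool_rot: [1.0, 0.0, -0.001, -0.0]
ft_force: [-2.9, -0.5, 1.6]
grip_width: 0.0005
[0.5235571  0.09783824 0.16048517] [-2.91780208 -0.50564534  1.57254173]
```

View pics/v2.png

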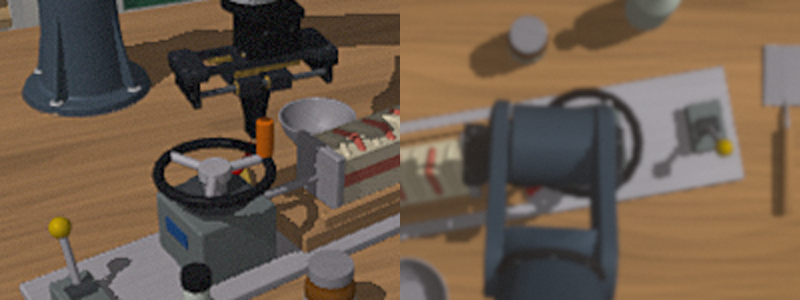

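The handle is moving clockwise ahead of the fingertips and now stands at (265,137) in the left view. The force is about 3 N, as expected.

```bash
python3 -m inch '[{"ax":0,"ay":0,"az":0,"dx":7,"dy":-1.5,"dz":0,"gripper":0},{"ax":0,"ay":0,"az":0,"dx":9.2,"dy":-2.0,"dz":0,"gripper":0},{"ax":0,"ay":0,"az":0,"dx":9.4,"dy":-1,"dz":0,"gripper":0},{"ax":0,"ay":0,"az":0,"dx":9.5,"dy":0.3,"dz":0,"gripper":0},{"ax":0,"ay":0,"az":0,"dx":9.3,"dy":1.6,"dz":0,"gripper":0},{"ax":0,"ay":0,"az":0,"dx":9,"dy":2.9,"dz":0,"gripper":0},{"ax":0,"ay":0,"az":0,"dx":8.5,"dy":4.2,"dz":0,"gripper":0},{"ax":0,"ay":0,"az":0,"dx":7.9,"dy":5.3,"dz":0,"gripper":0}]'
python3 - <<'E'
from rig import robot, optics
import cv2,numpy as np
print(robot.get_obs()["position"],robot.get_obs()["ft_force"])
ims=[]
for n,(r,c) in dict(scene=(130,130),top=(130,230)).items():
    k=optics.camera(n)
    ims.append(cv2.resize(k["img"][r:r+150,c:c+200,::-1],None,fx=2,fy=2,interpolation=cv2.INTER_CUBIC))
cv2.imwrite("pics/v3.png",np.hstack(ims))
E
```

```text
time: 4.3
position: [0.5946, 0.0871, 0.1605]
tool_rot: [1.0, -0.0, 0.001, -0.001]
ft_force: [-1.6, 2.0, -0.5]
grip_width: 0.0007
[0.59458057 0.08710749 0.16048961] [-1.61314868  2.01489679 -0.47435979]
```

View pics/v3.png

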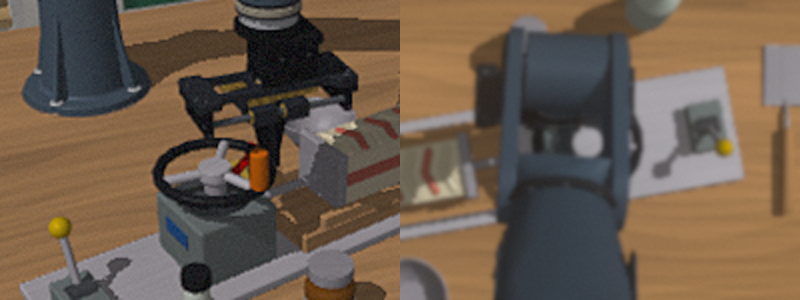

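The handle is at (259,170), still ahead of the fingers, and the path is within 2 mm of plan.

```bash
python3 -m inch '[{"ax":0,"ay":0,"az":0,"dx":6,"dy":6,"dz":0,"gripper":0},{"ax":0,"ay":0,"az":0,"dx":6.1,"dy":7.3,"dz":0,"gripper":0},{"ax":0,"ay":0,"az":0,"dx":5,"dy":8,"dz":0,"gripper":0},{"ax":0,"ay":0,"az":0,"dx":3.9,"dy":8.7,"dz":0,"gripper":0},{"ax":0,"ay":0,"az":0,"dx":2.6,"dy":9.1,"dz":0,"gripper":0},{"ax":0,"ay":0,"az":0,"dx":1.3,"dy":9.4,"dz":0,"gripper":0},{"ax":0,"ay":0,"az":0,"dx":0,"dy":9.5,"dz":0,"gripper":0},{"ax":0,"ay":0,"az":0,"dx":-1.3,"dy":9.4,"dz":0,"gripper":0}]'
python3 - <<'E'
from rig import robot, optics
import cv2,numpy as np
print(robot.get_obs()["position"],robot.get_obs()["ft_force"])
ims=[]
for n,(r,c) in dict(scene=(130,130),top=(130,230)).items():
    k=optics.camera(n)
    ims.append(cv2.resize(k["img"][r:r+150,c:c+200,::-1],None,fx=2,fy=2,interpolation=cv2.INTER_CUBIC))
cv2.imwrite("pics/v4.png",np.hstack(ims))
E
```

```text
time: 5.2
position: [0.6169, 0.0189, 0.1607]
tool_rot: [1.0, -0.0, 0.0, -0.0]
ft_force: [-0.5, 3.5, 2.2]
grip_width: 0.0004
[0.61689885 0.01887249 0.16067059] [-0.49041606  3.45561888  2.23179644]
```

View pics/v4.png

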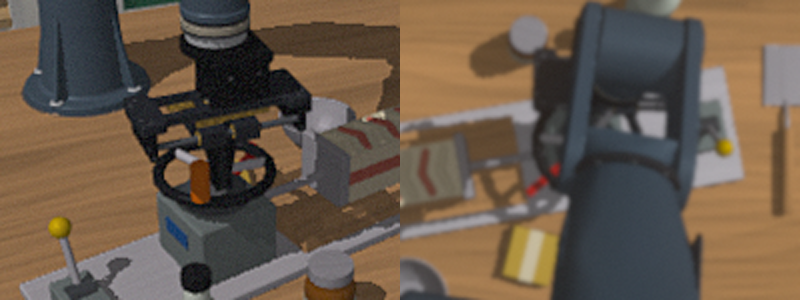

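The handle is at (201,182), on the side away from the robot, with the finger behind it. I'll go on with rows 24–31.

```bash
python3 -m inch '[{"ax":0,"ay":0,"az":0,"dx":-2.3,"dy":8.5,"dz":0,"gripper":0},{"ax":0,"ay":0,"az":0,"dx":-3.9,"dy":8.7,"dz":0,"gripper":0},{"ax":0,"ay":0,"az":0,"dx":-5,"dy":8,"dz":0,"gripper":0},{"ax":0,"ay":0,"az":0,"dx":-6.1,"dy":7.3,"dz":0,"gripper":0},{"ax":0,"ay":0,"az":0,"dx":-7.1,"dy":6.3,"dz":0,"gripper":0},{"ax":0,"ay":0,"az":0,"dx":-7.9,"dy":5.3,"dz":0,"gripper":0},{"ax":0,"ay":0,"az":0,"dx":-8.5,"dy":4.2,"dz":0,"gripper":0},{"ax":0,"ay":0,"az":0,"dx":-9,"dy":2.9,"dz":0,"gripper":0}]'
python3 - <<'E'
from rig import robot, optics
import cv2,numpy as np
print(robot.get_obs()["position"],robot.get_obs()["ft_force"])
ims=[]
for n,(r,c) in dict(scene=(130,130),top=(130,230)).items():
    k=optics.camera(n)
    ims.append(cv2.resize(k["img"][r:r+150,c:c+200,::-1],None,fx=2,fy=2,interpolation=cv2.INTER_CUBIC))
cv2.imwrite("pics/v5.png",np.hstack(ims))
E
```

```text
time: 6.1
position: [0.5667, -0.0325, 0.1607]
tool_rot: [1.0, -0.0, 0.0, 0.0]
ft_force: [1.6, -0.9, -0.9]
grip_width: 0.0006
[ 0.56671498 -0.03252435  0.16073717] [ 1.61558347 -0.88536241 -0.89592923]
```

View pics/v5.png

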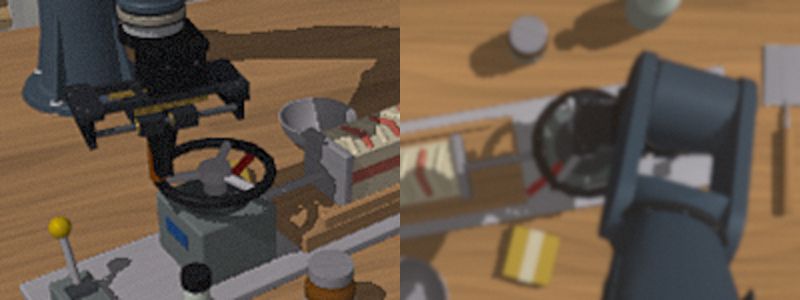

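The handle is at (153,165), still being pushed. Next come rows 32–39.

```bash
python3 -m inch '[{"ax":0,"ay":0,"az":0,"dx":-8.9,"dy":1.4,"dz":0,"gripper":0},{"ax":0,"ay":0,"az":0,"dx":-9.5,"dy":0.3,"dz":0,"gripper":0},{"ax":0,"ay":0,"az":0,"dx":-9.4,"dy":-1,"dz":0,"gripper":0},{"ax":0,"ay":0,"az":0,"dx":-9.2,"dy":-2.3,"dz":0,"gripper":0},{"ax":0,"ay":0,"az":0,"dx":-8.8,"dy":-3.6,"dz":0,"gripper":0},{"ax":0,"ay":0,"az":0,"dx":-8.2,"dy":-4.7,"dz":0,"gripper":0},{"ax":0,"ay":0,"az":0,"dx":-7.5,"dy":-5.8,"dz":0,"gripper":0},{"ax":0,"ay":0,"az":0,"dx":-6.6,"dy":-6.8,"dz":0,"gripper":0}]'
python3 - <<'E'
from rig import robot, optics
import cv2,numpy as np
print(robot.get_obs()["position"],robot.get_obs()["ft_force"])
ims=[]
for n,(r,c) in dict(scene=(130,130),top=(130,230)).items():
    k=optics.camera(n)
    ims.append(cv2.resize(k["img"][r:r+150,c:c+200,::-1],None,fx=2,fy=2,interpolation=cv2.INTER_CUBIC))
cv2.imwrite("pics/v6.png",np.hstack(ims))
E
```

```text
time: 7.0
position: [0.4975, -0.0088, 0.1604]
tool_rot: [1.0, 0.0, -0.001, 0.0]
ft_force: [0.9, -2.6, -0.7]
grip_width: 0.0004
[ 0.49745454 -0.00882473  0.16038157] [ 0.87398719 -2.62648942 -0.72348859]
```

View pics/v6.png

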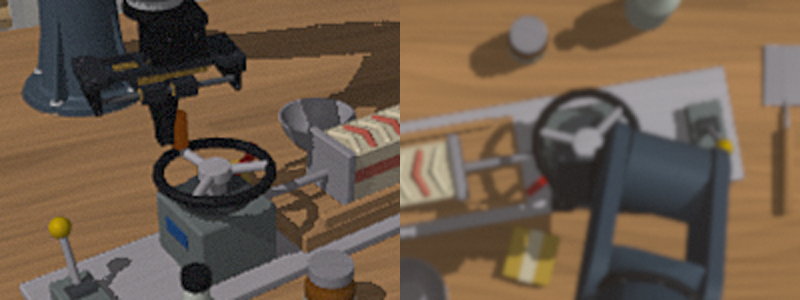

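The handle is at (180,130), nearing the pointer. I'll run rows 40–44, stop about 25° short, and measure.

```bash
python3 -m inch '[{"ax":0,"ay":0,"az":0,"dx":-4.5,"dy":-7.2,"dz":0,"gripper":0},{"ax":0,"ay":0,"az":0,"dx":-4.5,"dy":-8.4,"dz":0,"gripper":0},{"ax":0,"ay":0,"az":0,"dx":-3.2,"dy":-8.9,"dz":0,"gripper":0},{"ax":0,"ay":0,"az":0,"dx":-2,"dy":-9.3,"dz":0,"gripper":0},{"ax":0,"ay":0,"az":0,"dx":-0.7,"dy":-9.5,"dz":0,"gripper":0},{"ax":0,"ay":0,"az":0,"dx":0,"dy":0,"dz":0,"gripper":0}]'
python3 - <<'E'
from rig import robot, optics
import cv2,numpy as np
print(robot.get_obs()["position"],robot.get_obs()["ft_force"])
ims=[]
for n,(r,c) in dict(scene=(130,130),top=(130,230)).items():
    k=optics.camera(n); np.savez(f"{n}7.npz",**k)
    ims.append(cv2.resize(k["img"][r:r+150,c:c+200,::-1],None,fx=2,fy=2,interpolation=cv2.INTER_CUBIC))
cv2.imwrite("pics/v7.png",np.hstack(ims))
k=dict(np.load("scene7.npz"))
cv2.imwrite("pics/v7z.png",cv2.resize(k["img"][170:270,190:290,::-1],None,fx=6,fy=6,interpolation=cv2.INTER_CUBIC))
E
```

```text
time: 7.7
position: [0.4835, 0.0361, 0.1605]
tool_rot: [1.0, 0.0, -0.001, -0.001]
ft_force: [1.0, -0.3, -0.1]
grip_width: 0.0005
[0.48352772 0.03612026 0.16048962] [ 0.96074548 -0.30176221 -0.08628014]
```

View pics/v7.png

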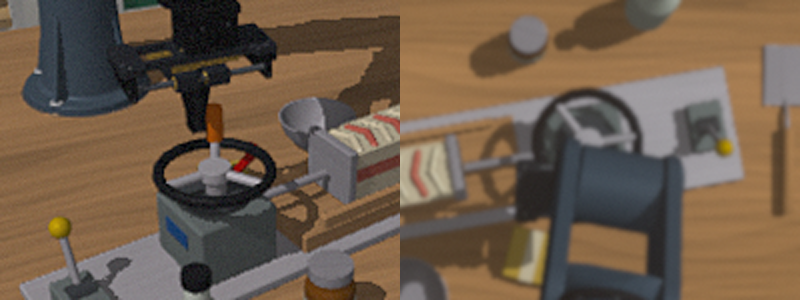

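View pics/v7z.png

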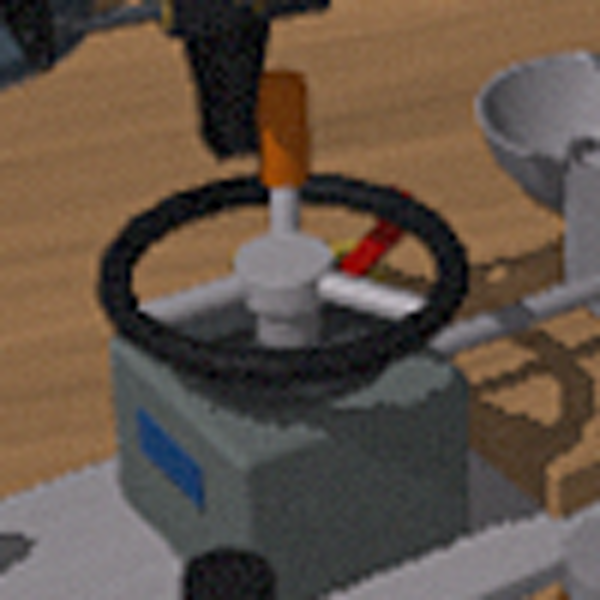

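```bash
python3 - <<'E'
import numpy as np
from h import *
b=dict(np.load("scene7.npz"));W=np.array([.551,.034])
for t in (132.5,155,157.5,160,165):
    a=np.radians(t);print(t,proj(b,[*(W+.068*np.array([np.cos(a),np.sin(a)])),.19]))
print(atz(b,236.9,182.4,.19))
E
```

```text
132.5 [[248.79257466 184.07279316]]
155 [[238.370987   182.89889724]]
157.5 [[237.16640004 182.89098121]]
160 [[235.95956506 182.90786773]]
165 [[233.54695166 183.01594675]]
[0.48550931 0.06030863 0.19      ]
```

The handle stands at about 157.5°, as predicted, leaving about 25.5°. I'll push that in smaller steps.

```bash
python3 -m inch '[{"ax":0,"ay":0,"az":0,"dx":0.2,"dy":-6,"dz":0,"gripper":0},{"ax":0,"ay":0,"az":0,"dx":0.8,"dy":-6,"dz":0,"gripper":0},{"ax":0,"ay":0,"az":0,"dx":1.4,"dy":-5,"dz":0,"gripper":0},{"ax":0,"ay":0,"az":0,"dx":1.4,"dy":-4,"dz":0,"gripper":0},{"ax":0,"ay":0,"az":0,"dx":1.4,"dy":-3,"dz":0,"gripper":0},{"ax":0,"ay":0,"az":0,"dx":0.4,"dy":-1,"dz":0,"gripper":0},{"ax":0,"ay":0,"az":0,"dx":0,"dy":0,"dz":0,"gripper":0}]'
python3 - <<'E'
from rig import robot, optics
import cv2,numpy as np
print(robot.get_obs()["position"],robot.get_obs()["ft_force"])
k=optics.camera("scene"); np.savez("scene8.npz",**k)
cv2.imwrite("pics/v8z.png",cv2.resize(k["img"][170:270,190:290,::-1],None,fx=6,fy=6,interpolation=cv2.INTER_CUBIC))
E
```

```text
time: 8.5
position: [0.4898, 0.0595, 0.1606]
tool_rot: [1.0, -0.0, 0.0, -0.0]
ft_force: [-0.8, -1.6, 0.7]
grip_width: 0.0007
[0.48983434 0.05945433 0.16062793] [-0.76420059 -1.60418003  0.66087473]
```

View pics/v8z.png

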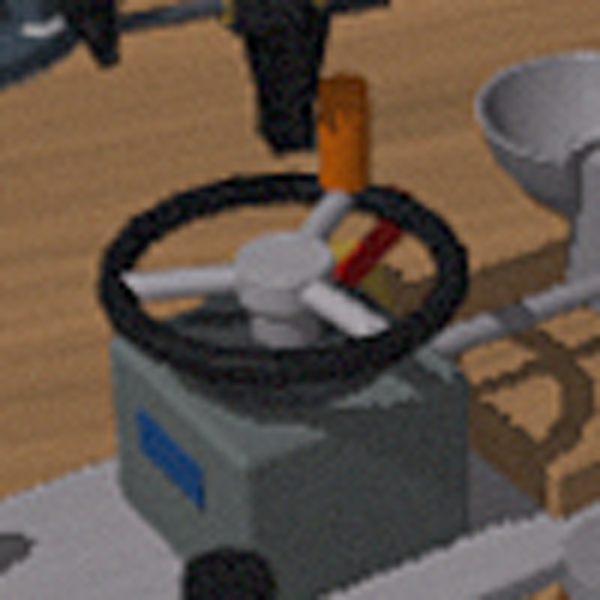

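The handle top is at u≈246.8 against 249.4 at the start, about 5° short.

```bash
python3 -m inch '[{"ax":0,"ay":0,"az":0,"dx":1,"dy":-2,"dz":0,"gripper":0},{"ax":0,"ay":0,"az":0,"dx":1,"dy":-2,"dz":0,"gripper":0},{"ax":0,"ay":0,"az":0,"dx":0.6,"dy":-1.5,"dz":0,"gripper":0},{"ax":0,"ay":0,"az":0,"dx":0,"dy":0,"dz":0,"gripper":0}]'
python3 - <<'E'
from rig import robot, optics
import cv2,numpy as np
print(robot.get_obs()["position"],robot.get_obs()["ft_force"])
k=optics.camera("scene"); np.savez("scene9.npz",**k)
k0=dict(np.load("scene0.npz"))
cv2.imwrite("pics/v9z.png",np.hstack([cv2.resize(x["img"][170:270,200:290,::-1],None,fx=4.4,fy=4.4,interpolation=cv2.INTER_CUBIC) for x in(k0,k)]))
for x in (k0,k):
    i=x["img"].astype(int)[175:195,225:265]; m=(i[...,0]>110)&(i[...,1]<.62*i[...,0])&(i[...,2]<.35*i[...,0]); v,u=np.nonzero(m); print(u.mean()+225,v.mean()+175,m.sum())
E
```

```text
time: 8.95
position: [0.4922, 0.0651, 0.1604]
tool_rot: [1.0, -0.0, -0.0, -0.0]
ft_force: [-0.1, -2.1, 1.1]
grip_width: 0.0003
[0.49217738 0.06505412 0.1604478 ] [-0.06738448 -2.11135686  1.13125932]
248.5 187.97727272727272 88
249.17391304347825 190.73913043478262 46
```

View pics/v9z.png

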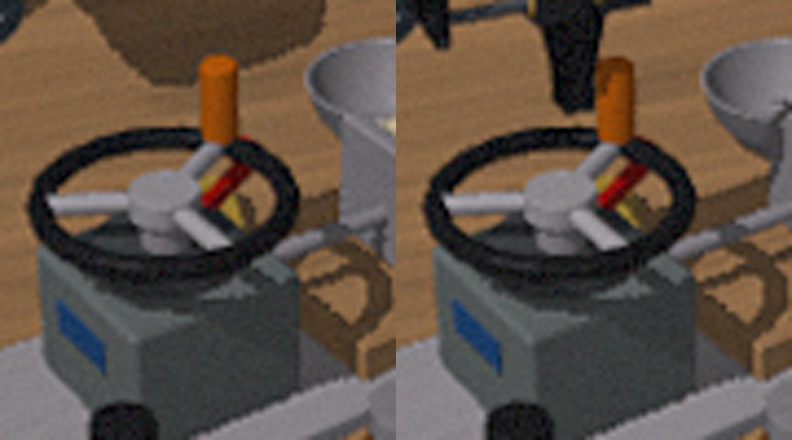

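The start and current views match: the handle is at (219,98) on the left and (615−396=219,100) on the right, and the spokes match too. I'll back off, lift, and move to the lever.

```bash
python3 -m inch '[{"ax":0,"ay":0,"az":0,"dx":-5,"dy":8,"dz":0,"gripper":0},{"ax":0,"ay":0,"az":0,"dx":-5,"dy":8,"dz":0,"gripper":0},{"ax":0,"ay":0,"az":0,"dx":0,"dy":0,"dz":-30,"gripper":0},{"ax":0,"ay":0,"az":0,"dx":0,"dy":0,"dz":-30,"gripper":0},{"ax":0,"ay":0,"az":0,"dx":0,"dy":40,"dz":-10,"gripper":0},{"ax":0,"ay":0,"az":0,"dx":0,"dy":40,"dz":0,"gripper":0},{"ax":0,"ay":0,"az":0,"dx":0,"dy":40,"dz":0,"gripper":0},{"ax":0,"ay":0,"az":0,"dx":0,"dy":40,"dz":0,"gripper":0}]'
python3 -m inch '[{"ax":0,"ay":0,"az":0,"dx":0,"dy":30,"dz":0,"gripper":0},{"ax":0,"ay":0,"az":0,"dx":0,"dy":10,"dz":0,"gripper":0},{"ax":0,"ay":0,"az":0,"dx":0,"dy":0,"dz":0,"gripper":0}]'
python3 - <<'E'
from rig import robot, optics
import cv2,numpy as np
print(robot.get_obs()["position"],robot.get_obs()["ft_force"])
k=optics.camera("scene")
t=optics.camera("top")
cv2.imwrite("pics/v10.png",np.hstack([cv2.resize(k["img"][170:300,130:260,::-1],None,fx=3,fy=3,interpolation=cv2.INTER_CUBIC),cv2.resize(t["img"][150:280,270:400,::-1],None,fx=3,fy=3,interpolation=cv2.INTER_CUBIC)]))
E
```

```text
time: 9.8
position: [0.4815, -0.1127, 0.2307]
tool_rot: [1.0, -0.0, 0.0, -0.0]
ft_force: [0.9, 0.1, -0.6]
grip_width: 0.0003
time: 10.1
position: [0.4818, -0.1524, 0.2303]
tool_rot: [1.0, -0.002, -0.0, -0.0]
ft_force: [-0.0, 0.2, -0.1]
grip_width: 0.0004
[ 0.48180258 -0.15238271  0.2303354 ] [-0.02029324  0.1893332  -0.10929981]
```

View pics/v10.png

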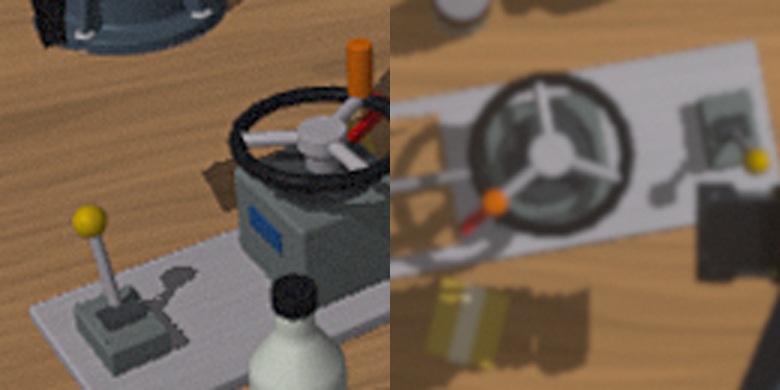

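The top view has the handle at (305,217.7) against (305,217.5) at the start, so the full turn is confirmed. Next I descend in front of the lever and push +x.

```bash
python3 -m inch '[{"ax":0,"ay":0,"az":0,"dx":0,"dy":1,"dz":30,"gripper":0},{"ax":0,"ay":0,"az":0,"dx":0,"dy":0,"dz":35,"gripper":0},{"ax":0,"ay":0,"az":0,"dx":0,"dy":0,"dz":35,"gripper":0},{"ax":0,"ay":0,"az":0,"dx":0,"dy":0,"dz":27,"gripper":0},{"ax":0,"ay":0,"az":0,"dx":10,"dy":0,"dz":3,"gripper":0},{"ax":0,"ay":0,"az":0,"dx":10,"dy":0,"dz":0,"gripper":0},{"ax":0,"ay":0,"az":0,"dx":10,"dy":0,"dz":0,"gripper":0},{"ax":0,"ay":0,"az":0,"dx":10,"dy":0,"dz":0,"gripper":0}]'
python3 -m inch '[{"ax":0,"ay":0,"az":0,"dx":10,"dy":-2,"dz":0,"gripper":0},{"ax":0,"ay":0,"az":0,"dx":10,"dy":-2,"dz":0,"gripper":0},{"ax":0,"ay":0,"az":0,"dx":10,"dy":-2,"dz":0,"gripper":0},{"ax":0,"ay":0,"az":0,"dx":10,"dy":-2,"dz":0,"gripper":0},{"ax":0,"ay":0,"az":0,"dx":10,"dy":-2,"dz":0,"gripper":0},{"ax":0,"ay":0,"az":0,"dx":8,"dy":-2,"dz":0,"gripper":0},{"ax":0,"ay":0,"az":0,"dx":0,"dy":0,"dz":0,"gripper":0}]'
python3 - <<'E'
from rig import robot, optics
import cv2,numpy as np
print(robot.get_obs()["position"],robot.get_obs()["ft_force"])
k=optics.camera("scene")
t=optics.camera("top")
cv2.imwrite("pics/v11.png",np.hstack([cv2.resize(k["img"][170:300,130:260,::-1],None,fx=3,fy=3,interpolation=cv2.INTER_CUBIC),cv2.resize(t["img"][150:280,290:420,::-1],None,fx=3,fy=3,interpolation=cv2.INTER_CUBIC)]))
E
```

```text
time: 11.0
position: [0.5249, -0.1525, 0.1023]
tool_rot: [1.0, 0.0, 0.002, 0.001]
ft_force: [0.1, -0.1, 0.4]
grip_width: 0.0006
time: 11.7
position: [0.5819, -0.1401, 0.1005]
tool_rot: [1.0, 0.0, 0.001, 0.0]
ft_force: [-0.8, 0.5, 0.5]
grip_width: 0.0008
[ 0.58190775 -0.14012307  0.10046634] [-0.84792468  0.50329643  0.47099745]
```

View pics/v11.png

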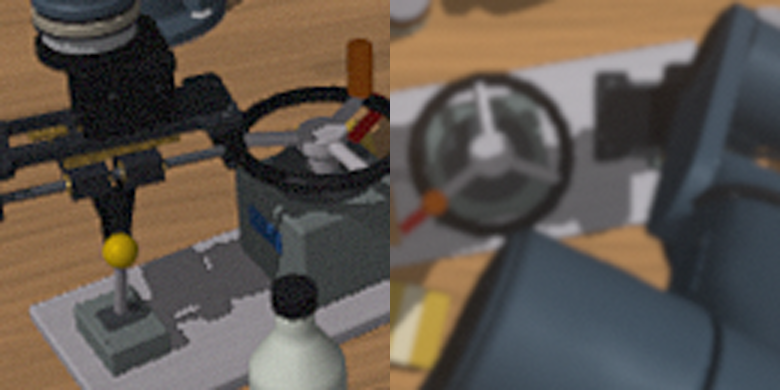

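The lever is past vertical and the wheel is untouched, with the gripper body clear of the rim. I'll push on towards the stop.

```bash
python3 -m inch '[{"ax":0,"ay":0,"az":0,"dx":5,"dy":0,"dz":0,"gripper":0},{"ax":0,"ay":0,"az":0,"dx":5,"dy":0,"dz":0,"gripper":0},{"ax":0,"ay":0,"az":0,"dx":4,"dy":0,"dz":0,"gripper":0},{"ax":0,"ay":0,"az":0,"dx":0,"dy":0,"dz":0,"gripper":0}]'
python3 -m inch '[{"ax":0,"ay":0,"az":0,"dx":2,"dy":0,"dz":0,"gripper":0},{"ax":0,"ay":0,"az":0,"dx":0,"dy":0,"dz":0,"gripper":0}]'
python3 - <<'E'
from rig import robot, optics
import cv2,numpy as np
print(robot.get_obs()["position"],robot.get_obs()["ft_force"])
k=optics.camera("scene")
cv2.imwrite("pics/v12.png",cv2.resize(k["img"][170:300,130:260,::-1],None,fx=4,fy=4,interpolation=cv2.INTER_CUBIC))
E
```

```text
time: 12.2
position: [0.595, -0.1404, 0.1005]
tool_rot: [1.0, -0.0, 0.0, 0.0]
ft_force: [-0.1, 0.1, -0.8]
grip_width: 0.0001
time: 12.4
position: [0.5963, -0.1403, 0.1005]
tool_rot: [1.0, -0.0, -0.0, -0.0]
ft_force: [-1.0, 0.4, 0.2]
grip_width: 0.0005
[ 0.59633242 -0.14025195  0.10047141] [-1.01312321  0.36525523  0.20082551]
```

View pics/v12.png

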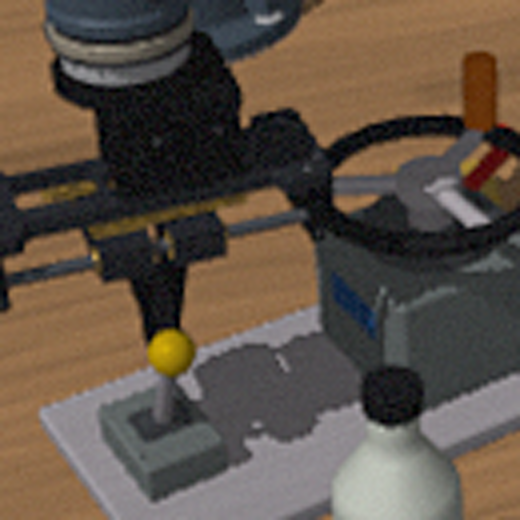

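```bash
python3 - <<'E'
import numpy as np
from h import *
b=dict(np.load("scene9.npz"));th=np.radians(10.3);X=np.array([np.cos(th),np.sin(th)])
for L in (0,.1,.15,.6,.7,.8,.85,.9,.95,1.):
    t=L-.5; p=[*(np.array([.584,-.148])+.08*np.sin(t)*X),.037+.08*np.cos(t)];print(L,proj(b,p).round(1),np.round(p,4))
E
```

```text
0 [[159. 243.]] [ 0.5463 -0.1549  0.1072]
0.1 [[160.1 243.3]] [ 0.5533 -0.1536  0.1107]
0.15 [[160.7 243.5]] [ 0.557  -0.1529  0.1121]
0.6 [[166.8 249.7]] [ 0.5919 -0.1466  0.1166]
0.7 [[168.3 251.9]] [ 0.5996 -0.1452  0.1154]
0.8 [[169.8 254.3]] [ 0.6073 -0.1438  0.1134]
0.85 [[170.6 255.7]] [ 0.611  -0.1431  0.1121]
0.9 [[171.3 257.1]] [ 0.6147 -0.1424  0.1107]
0.95 [[172.1 258.5]] [ 0.6182 -0.1418  0.109 ]
1.0 [[172.9 260. ]] [ 0.6217 -0.1411  0.1072]
```

The lever is at about 0.92. A few more mm should take it to the stop.

```bash
python3 -m inch '[{"ax":0,"ay":0,"az":0,"dx":2,"dy":0,"dz":0,"gripper":0},{"ax":0,"ay":0,"az":0,"dx":0,"dy":0,"dz":0,"gripper":0}]'
python3 -m inch '[{"ax":0,"ay":0,"az":0,"dx":1.5,"dy":0,"dz":0,"gripper":0},{"ax":0,"ay":0,"az":0,"dx":0,"dy":0,"dz":0,"gripper":0}]'
```

```text
time: 12.65
position: [0.5982, -0.1401, 0.1004]
tool_rot: [1.0, -0.0, -0.0, -0.0]
ft_force: [-0.6, -0.2, -1.3]
grip_width: 0.0003
time: 12.85
position: [0.5997, -0.1401, 0.1004]
tool_rot: [1.0, -0.0, -0.0, -0.0]
ft_force: [-0.4, 0.5, -0.6]
grip_width: 0.0005
```

```bash
python3 -m inch '[{"ax":0,"ay":0,"az":0,"dx":1.5,"dy":0,"dz":0,"gripper":0},{"ax":0,"ay":0,"az":0,"dx":0,"dy":0,"dz":0,"gripper":0}]'
python3 - <<'E'
from rig import optics
import cv2
k=optics.camera("scene")
cv2.imwrite("pics/v13.png",cv2.resize(k["img"][170:300,130:260,::-1],None,fx=4,fy=4,interpolation=cv2.INTER_CUBIC))
E
```

```text
time: 13.05
position: [0.6013, -0.1401, 0.1004]
tool_rot: [1.0, -0.0, -0.0, -0.0]
ft_force: [-1.3, 0.8, -0.4]
grip_width: 0.0005
```

View pics/v13.png

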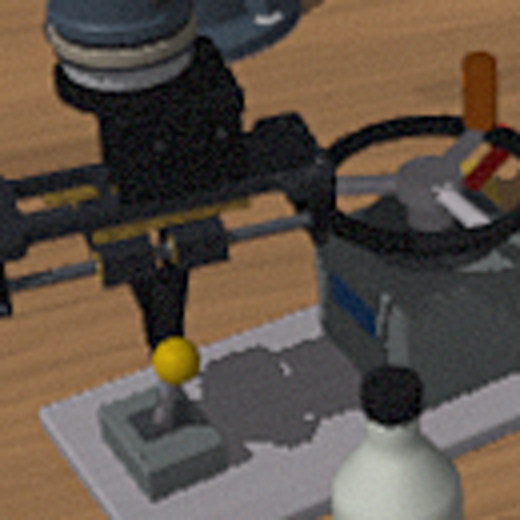

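The ball is now at about (173.6,259.9) px, against a predicted (172.9,260.0) at the stop. I'll retreat and check.

```bash
python3 -m inch '[{"ax":0,"ay":0,"az":0,"dx":-15,"dy":0,"dz":0,"gripper":0},{"ax":0,"ay":0,"az":0,"dx":-40,"dy":0,"dz":0,"gripper":0},{"ax":0,"ay":0,"az":0,"dx":-40,"dy":0,"dz":0,"gripper":0},{"ax":0,"ay":0,"az":0,"dx":0,"dy":0,"dz":-40,"gripper":0},{"ax":0,"ay":0,"az":0,"dx":0,"dy":0,"dz":-40,"gripper":0},{"ax":0,"ay":0,"az":0,"dx":0,"dy":40,"dz":-40,"gripper":0},{"ax":0,"ay":0,"az":0,"dx":0,"dy":40,"dz":0,"gripper":0},{"ax":0,"ay":0,"az":0,"dx":0,"dy":40,"dz":0,"gripper":0}]'
python3 -m inch '[{"ax":0,"ay":0,"az":0,"dx":-10,"dy":40,"dz":0,"gripper":0},{"ax":0,"ay":0,"az":0,"dx":0,"dy":0,"dz":0,"gripper":0},{"ax":0,"ay":0,"az":0,"dx":0,"dy":0,"dz":0,"gripper":0}]'
python3 - <<'E'
from rig import robot, optics
import cv2,numpy as np
print(robot.get_obs()["ft_force"],abs(robot.get_obs()["joint_velocities"]).max())
k=optics.camera("scene")
t=optics.camera("top")
cv2.imwrite("pics/v14.png",k["img"][:,:,::-1])
z0=dict(np.load("top0.npz"))
cv2.imwrite("pics/v14t.png",np.vstack([cv2.resize(x["img"][120:290,120:440,::-1],None,fx=1.7,fy=1.7,interpolation=cv2.INTER_CUBIC) for x in(z0,t)]))
E
```

```text
time: 13.9
position: [0.508, -0.258, 0.2188]
tool_rot: [1.0, 0.0, 0.003, 0.002]
ft_force: [0.4, -0.3, -0.0]
grip_width: 0.0005
time: 14.2
position: [0.4964, -0.297, 0.2162]
tool_rot: [1.0, -0.001, 0.001, 0.0]
ft_force: [-0.4, -0.1, 0.3]
grip_width: 0.0005
[-0.35010769 -0.1112091   0.34912286] 0.0356717583192065
```

View pics/v14.png

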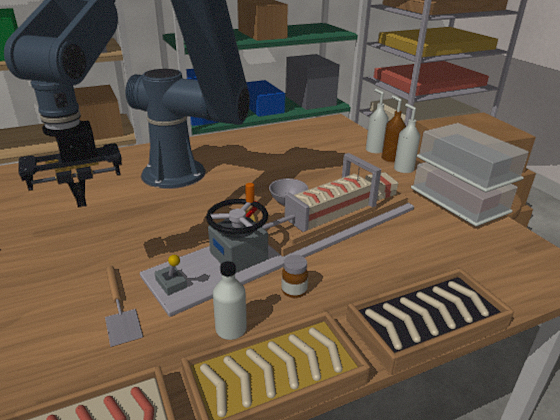

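View pics/v14t.png

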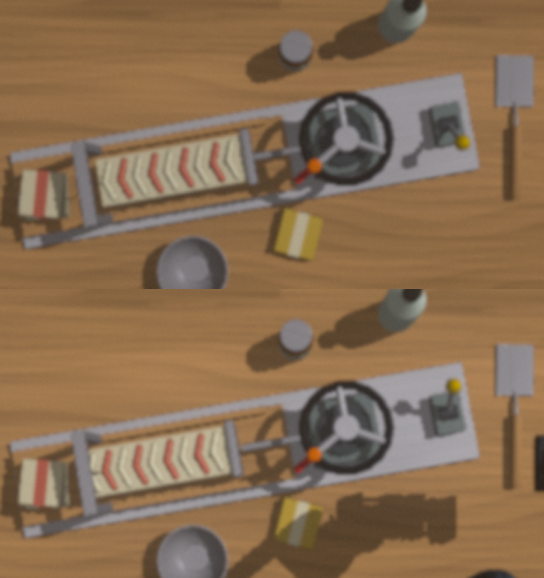

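Before (top) and after (bottom) agree. The handle is back over the pointer, the log has moved toward the gate, the ball is leaning away, and the bystanders have not moved. The arm is clear and still, so I'm handing in.

```bash
python3 -c "
from rig import robot;print(robot.hand_in())"
```

```text
the job is handed in; nothing more can be done
None
```

I turned the hand wheel one full turn clockwise by pushing its handle with closed fingers. I then pushed the lock lever over to its far stop, backed clear and handed the job in at about 14 s. The hand-in gave no verdict.

- **Wheel:** in the top view the handle is back over the red pointer, at (305, 217.7) px against (305, 217.5) px at the start. The first final push stopped about 5° short, so I added a small correction. The log has visibly moved toward the gate, but I did not measure the 25 mm.
- **Lever:** the camera puts it at about 1.0 rad. I felt no force rise at the stop, so that figure rests on the picture alone.
- **Bystanders:** the before and after pictures show none of them moved.
- **Arm:** it is clear of everything and still, with the wrist force near zero.

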